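# Roll the excitation filter changer to position 4

## Task

Two filter changers stand on the microscope table. Roll the knurled wheel of the one with the orange hood by its edge until the digit 4 stands in the middle of its window, then let go. Do not turn the blue-hooded changer's wheel and do not knock over or shove aside the steel objective lens standing between them.

Things in the scene. Friction and masses are not known exactly. Their poses are not given: they have to be found in the camera images.
- orange_axle (a point): Centre of the orange-hooded changer's upright knurled wheel (radius 50 mm, 16 mm wide, flat sides), 70 mm above the table. x: across the axle, roughly away from the robot; y: along it to the hood; z: up; the frame is fixed. White box, 130 (x) by 170 mm, deck 60 mm high; the wheel's upper half stands out. 12 mm shaft to the round hood (radius 46 mm, y 70 to 115 mm); free on the -y side.
- orange_wheel (a joint): Angle (rad) of wheel and digit drum: 0 with digit 0 centred in the window (top of the hood, tilted to +x, read from +x), 0.628 more per digit, 2.513 at 4; stops at 0 and 5.655. Grows as the rim's top rolls to +x of orange_axle. Starts at 1.0 to 1.75. No clicks: 0.06 N m of friction (1.2 N at the rim) holds it anywhere. Pinch the sides near the rim and carry it round, or drag the rim.
- blue_mark (a point): A point on the rim of the other changer's wheel, 50 mm from its own axle (70 mm above the table); it turns with that wheel and may be at any angle, even inside the box. This changer is fixed too and the same in every size, but has a blue hood; its wheel turns just as easily and must not be turned.
- objective: A loose steel microscope objective standing on its wide end on the table between the two changers: 34 mm wide, 56 mm high, tapering to 14 mm at the top, about 120 g; origin at the centre of its underside, z up. To be left standing where it is.
There are look-alikes about, which are no part of the job. What is shaped like the part that bears orange_axle but pink is not meant. Leave any red look-alike of the objective alone.

How it is judged:
By the outcome, as a careful person would: the job done as asked, in the order asked, and still so for the second after the job is handed in, with the robot touching nothing.
It also fails if it takes over 32 s, if anything falls off the work surface, if the arm or the gripper's body presses on something with over 40 N, if the wrist force passes 120 N, or if a joint passes its speed limit or range.

## Robot

A 6-joint arm with a two-finger parallel gripper is mounted at the origin on the work surface. World frame = base frame: x ahead of the robot, y to its left, z up, the work surface at z = 0. Lengths are in m, angles in rad, forces in N, time in s.
With the tool pointing down it reaches from about 0.375 to 0.9 m from the base axis. Payload 3.1 kg.
Tool frame: the origin (TCP) lies at the very end of the fingers, on their centre line; the grasp point (between the pads) lies 19 mm behind it; z points along the fingers, y is the line along which they close (so a half turn about z gives the same grasp; the last joint's range is limited). The gripper opens to 85 mm and grips with 20 to 120 N. Pads are 22 mm wide; open, the fingers measure 114 mm over their backs; the gripper's body (76 mm by 85 mm) begins 54 mm behind the grasp point. The pads swing forward as they close: fully open they stand 13 mm farther back than shut.
Start: joints at [0.958, 0.527, 1.433, -0, 1.181, -0.178], TCP at [0.263, 0.567, 0.231] pointing down, gripper open.
Joint ranges: [-3.08, 3.08], [-0.75, 2.2], [0.22, 2.44], [-1.43, 4.57], [0, 2.65], [-2.85, 2.85]. Speed limits (rad/s): [2.79, 2.79, 3.14, 3.14, 3.14, 3.14].

## Interface

Orientations are given as a rotation vector (axis times angle).
In Python, from workcell import robot, optics gives the robot as it stands.
- The arm moves only by the shell command python3 -m pendant 'ROWS'. ROWS is JSON, a list of rows, each a list of 5 numbers: the opening, from 0 (shut) to 1 (fully open), then the shift along the world's x, y, z in mm, then the turn about the world's z in rad. In form: [[gripper, dx, dy, dz, yaw], ...]. A call has 1 to 20 rows; each row is the pose to reach, as a shift and turn from the pose commanded when the call began; what a row does not reach only later rows make up. A row lasts 1/12 s, in which the tool goes at most 41.7 mm and 7.16 degrees, less where a joint would pass 70% of its speed; a pose out of reach is approached as far as the arm can. A call with a gripper value outside its range is refused whole. The fingers move at their own pace and stop on an object; the grip force is fixed at half the most. Time passes only in rows, so rows that repeat a pose let the fingers close. It gives the time, the measured TCP pose, the force, the opening and the grip force at its end, in the units of the state.
- robot.read_state(): the state, without advancing time (a new reading comes with each control period).
- optics.camera(name): name is "side" or "top"; returns the picture (400x640x3 uint8, blue, green, red); there is no depth.
- optics.camera_model(name): a dict with "vfov" (degrees; the focal length in pixels is half the picture's height over the tangent of half this angle, whatever the lens; pixels are square), "cx", "cy" (the principal point, pixels), "D" ([k1, k2, p1, p2, k3] as OpenCV has them; the pictures are not rectified), "world_to_cam" (4x4, takes a point from world to camera coordinates). Camera axes: x right, y up, looking along -z (the intrinsics and any distortion apply to the point x, -y, -z); pixel columns grow to the right and rows downward; lengths in m; the calibration is good to about 2 mm. A picture is of the moment at which its call begins. camera_model takes no time and is no camera call.
- robot.finish_job(): hands the job in; it is judged then, once.
The state is a dict: "t": time; "joints": joint angles; "qd": joint speeds; "tau": joint torques, N m; "tool_pos": TCP position; "ee_rot": TCP orientation; "contact_force": force on the tool from outside, world axes, zero at the start; "moment": the same for the moment, N m; "width": finger opening in m; "grasp_force": force on a finger pad.
Only numpy, scipy, OpenCV 4.12 (cv2) and the standard library are available. Lean on these libraries where they do the work, as an engineer would, in place of code of your own. Each camera call takes 0.05 s, during which the arm holds its last target. There are 200 camera calls.

## Working session

There is one attempt and no reset: what is moved stays moved. The work goes in short steps, Python scripts to look and compute and a shell command to move; the robot and the scene stay as the last step left them, time stands still between calls to the robot, and variables do not carry over. Pictures are saved under pics/ and viewed, at most 10 in all, crops included, and the job is handed in when it is done.

```bash
mkdir -p pics; ls
cat > h.py <<'E'
import numpy as np, cv2
from workcell import robot, optics
def cam(n):
    m=optics.camera_model(n); f=200/np.tan(np.radians(m["vfov"])/2)
    K=np.array([[f,0,m["cx"]],[0,f,m["cy"]],[0,0,1.]]); return K,np.array(m["D"],float),np.array(m["world_to_cam"])
F=np.diag([1,-1,-1.])
def ray(n,uv):
    K,D,T=cam(n); p=cv2.undistortPoints(np.array(uv,float).reshape(-1,1,2),K,D).reshape(-1,2)
    d=(F@np.c_[p,np.ones(len(p))].T).T@T[:3,:3]; return -T[:3,:3].T@T[:3,3], d/np.linalg.norm(d,axis=1)[:,None]
def onz(n,uv,z):
    o,d=ray(n,uv); return o+d*((z-o[2])/d[:,2])[:,None]
def tri(a,b):
    (o1,d1),(o2,d2)=ray("top",a),ray("side",b); d1=d1[0];d2=d2[0]
    s=np.linalg.lstsq(np.c_[d1,-d2],o2-o1,rcond=None)[0]; p,q=o1+s[0]*d1,o2+s[1]*d2
    return (p+q)/2,np.linalg.norm(p-q)
def proj(n,P):
    K,D,T=cam(n); P=np.atleast_2d(P); c=(F@(P@T[:3,:3].T+T[:3,3]).T)
    return cv2.projectPoints(c.T.reshape(-1,1,3),np.zeros(3),np.zeros(3),K,D)[0].reshape(-1,2)
E
python3 - <<'E'
from h import *
for n in("top","side"):
    cv2.imwrite(f"pics/{n}0.png",optics.camera(n)); K,D,T=cam(n); print(n,K[0,0],D,-T[:3,:3].T@T[:3,3], T[:3,:3].T@[0,0,-1])
s=robot.read_state(); print(s["t"],s["tool_pos"],s["ee_rot"],s["width"])
E
```

```text
pics
top 396.46683938211555 [-0.08055714  0.          0.          0.          0.        ] [ 0.32169397 -0.03817039  1.07020417] [ 0.16548069 -0.01709819 -0.9860648 ]
side 494.5390322767107 [-0.07088007  0.          0.          0.          0.        ] [-0.00208741 -0.69386359  0.81046572] [ 0.45238585  0.59455693 -0.66471731]
0.1 [0.26285786 0.5663238  0.23042316] [-6.77402106e-01 -3.06691302e+00  2.86772942e-03] 0.08540274543890224
```

View pics/top0.png

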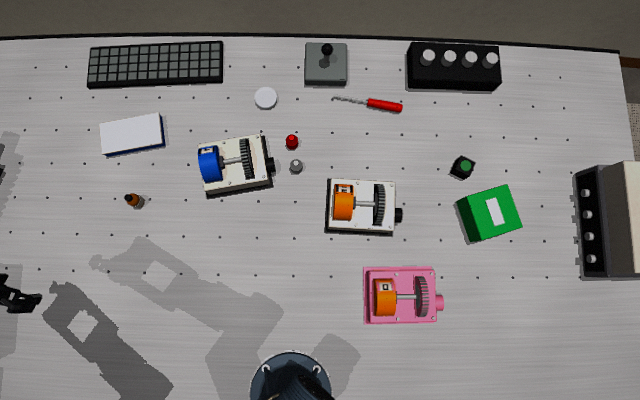

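View pics/side0.png

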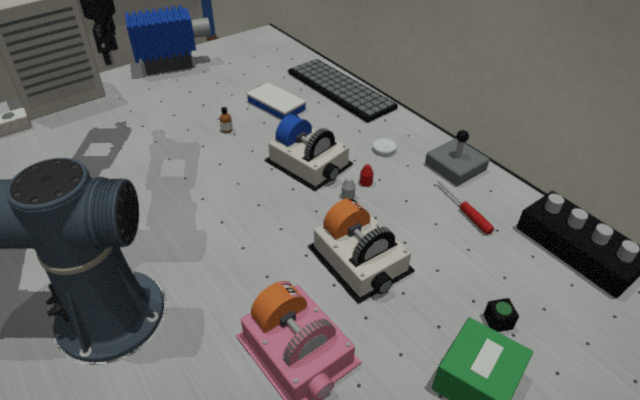

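Top: the wanted changer is the white box with an orange hood at (362,206), its wheel at about (379,205). Look-alikes are the pink box with an orange hood at (400,295) and the blue-hooded changer at (235,165). The steel objective is at (296,166) and its red look-alike at (292,142). Side: wanted wheel at (374,245), pink at (305,345), blue at (318,145). I choose the white box with the orange hood and will check it in a close crop.

Run:
```python
from h import *
t=cv2.imread("pics/top0.png"); s=cv2.imread("pics/side0.png")
a=cv2.resize(t[165:245,315:415],None,fx=4,fy=4,interpolation=cv2.INTER_CUBIC)
b=cv2.resize(s[190:300,300:420],None,fx=3.2,fy=3.2,interpolation=cv2.INTER_CUBIC)
c=np.zeros((max(a.shape[0],b.shape[0]),a.shape[1]+b.shape[1],3),np.uint8)
c[:a.shape[0],:a.shape[1]]=a; c[:b.shape[0],a.shape[1]:]=b
cv2.imwrite("pics/crop0.png",c)
# deck: white mask near changer
hsv=cv2.cvtColor(t,cv2.COLOR_BGR2HSV)
for px in [(340,225),(390,225),(388,185),(330,250),(420,215)]: print(px,t[px[1],px[0]],hsv[px[1],px[0]])
# sanity
print(onz("top",[[379,205]],.07),onz("top",[[400,295]],.07),onz("top",[[296,166]],.03))
```

```text
(340, 225) [198 195 196] [130   4 198]
(390, 225) [192 190 189] [110   4 192]
(388, 185) [189 198 197] [ 33  12 198]
(330, 250) [169 169 173] [  0   6 173]
(420, 215) [171 170 172] [165   3 172]
[[ 0.48275247 -0.21899237  0.07      ]] [[ 0.25655977 -0.26960259  0.07      ]] [[ 0.59201205 -0.00246513  0.03      ]]
```

View pics/crop0.png

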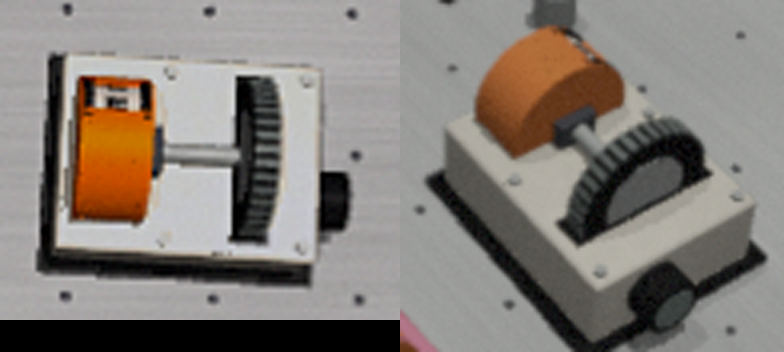

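The crop confirms the choice: a white box with an orange hood at left, and the wheel on the right (free side toward -y). Crop deck corners are (65,55), (322,70), (318,262) and (55,247). The rim's top band is near (267,155), and the slot runs from (237,75) to (250,242).

Run:
```python
from h import *
np.set_printoptions(precision=4,suppress=True)
T=lambda l:[[315+(x+.0)/4,165+y/4] for x,y in l]
S=lambda l:[[300+(x-400)/3.2,190+y/3.2] for x,y in l]
d=onz("top",T([(65,55),(322,70),(318,262),(55,247)]),.06); print(d[:,:2])
print([np.linalg.norm(d[i]-d[(i+1)%4]) for i in range(4)])
ey=(d[0]-d[1]+d[3]-d[2]); yaw=np.arctan2(-ey[0],ey[1]); ex2=d[0]-d[3]+d[1]-d[2]; print("yaw",yaw,np.arctan2(ex2[1],ex2[0]))
c=d.mean(0); 
w=onz("top",T([(267,155)]),.12)[0]; sh=onz("top",T([(240,156)]),.076)[0]
sl=onz("top",T([(236,75),(232,241),(270,242)]),.06)
# side: rim (outer face) meets deck: left (578,243), right(708,175); face centre-top
ss=onz("side",S([(578,243),(710,177)]),.06)
print("c",c,"rimtop",w,"shaft",sh);print("slot",sl,"side",ss)
dk=onz("side",S([(443,128),(597,290),(755,205)]),.06);print("sidedeck",dk)
R=np.array([[np.cos(yaw),-np.sin(yaw)],[np.sin(yaw),np.cos(yaw)]])
for n,p in dict(w=w,sh=sh,slm=(sl[0]+sl[1])/2,ssm=ss.mean(0)).items(): print(n,(p[:2]-c[:2])@R)
```

```text
[[ 0.5517 -0.0963]
 [ 0.5449 -0.2652]
 [ 0.4186 -0.2602]
 [ 0.4258 -0.0908]]
[np.float64(0.16911258001039794), np.float64(0.12638440519742106), np.float64(0.16957881453621346), np.float64(0.12599597717602862)]
yaw -0.041155038985985784 -0.041573810200613244
c [ 0.4852 -0.1781  0.06  ] rimtop [ 0.4779 -0.2168  0.12  ] shaft [ 0.4842 -0.2077  0.076 ]
slot [[ 0.5404 -0.2084  0.06  ]
 [ 0.4314 -0.2046  0.06  ]
 [ 0.4311 -0.2292  0.06  ]] side [[ 0.4348 -0.2236  0.06  ]
 [ 0.5386 -0.2313  0.06  ]]
sidedeck [[ 0.4257 -0.0936  0.06  ]
 [ 0.4206 -0.2589  0.06  ]
 [ 0.5452 -0.2661  0.06  ]]
w [-0.0057 -0.0389]
sh [ 0.0002 -0.0295]
slm [ 0.0018 -0.0283]
ssm [ 0.0035 -0.0492]
```

Run:
```python
from h import *
t=np.mean([optics.camera("top").astype(float) for _ in range(4)],0); s=np.mean([optics.camera("side").astype(float) for _ in range(4)],0)
np.save("t0.npy",t);np.save("s0.npy",s)
a=cv2.resize(np.rot90(t[178:202,328:358],2),None,fx=13,fy=13,interpolation=cv2.INTER_CUBIC)
b=cv2.resize(s[192:216,338:368],None,fx=13,fy=13,interpolation=cv2.INTER_CUBIC)
cv2.imwrite("pics/win0.png",np.clip(np.hstack([a,b]),0,255))
print(t[182:196,334:354].mean(2).astype(int))
# predicted window: centre of hood in y = axle+92mm
ax=np.array([.485,-.218,.07]); ex=np.array([.999,-.041,0]);ey=np.array([.041,.999,0]);ez=np.array([0,0,1])
for a in [0,20,30,40,50,60,90]:
    P=[ax+ey*.0925+.046*(ex*np.sin(np.radians(a))+ez*np.cos(np.radians(a)))]
    print(a,proj("top",P).round(1),proj("side",P).round(1))
```

```text
[[196 198 199 198 199 199 197 199 198 198 197 197 197 195 196 197 198 196
  196 196]
 [193 187 189 189 188 190 189 191 190 190 192 190 191 195 194 195 194 197
  198 196]
 [136  35  31  45  51  84  81  81  87  95 112 108 117 153 152 152 151 169
  189 200]
 [ 77  46   1  16  45  88  85  82  72  76  77  72  78  72  71  70  51  33
   77 196]
 [ 75  53   8  12  60 103  97  79  42  65  67  75  85 112 112 108   3   1
   35 139]
 [ 55  56  21  14  81 171 165 159  90  90  88  66  95 156 154 149  15   1
   33 142]
 [ 61  59  24   9  70 181 174 165 163 165 171 169 163 169 167 163  38   1
   39 146]
 [ 65  61  22  17  97 190 181 122  61  74 118 116 121 182 180 176  48   2
   37 145]
 [ 60  62  20  15 102 198 191 129   0  41  41  56  78 192 188 184  72   2
   30 129]
 [ 41  61  28  47 107 192 187 131  26  88  87 134 138 194 191 186  38   8
   30 131]
 [ 41  64  72  93  94  90 103  88  75  74  54  51  70 166 165 158  57  34
   41 130]
 [ 40  62  43  47  78  97  97  97  98 100  98  98  98  95  94  96  97  65
   71 130]
 [ 41  72 103  99 100  98  98  98  98  98  98  97  97  96  98  97  94  40
   54 130]
 [ 40  86 101  89  99  98  98  98 100  98  99  99  97  99  98  99  99 100
  101 130]]
0 [[344.4 199. ]] [[347.1 207. ]]
20 [[344.6 192.9]] [[353.1 205.1]]
30 [[344.6 190.3]] [[355.8 205. ]]
40 [[344.5 188. ]] [[358.2 205.4]]
50 [[344.4 186.3]] [[360.2 206.4]]
60 [[344.2 185. ]] [[361.7 207.8]]
90 [[343.5 184.5]] [[363.4 214.5]][ WARN:0@15.246] global loadsave.cpp:1063 imwrite_ Unsupported depth image for selected encoder is fallbacked to CV_8U.
```

View pics/win0.png

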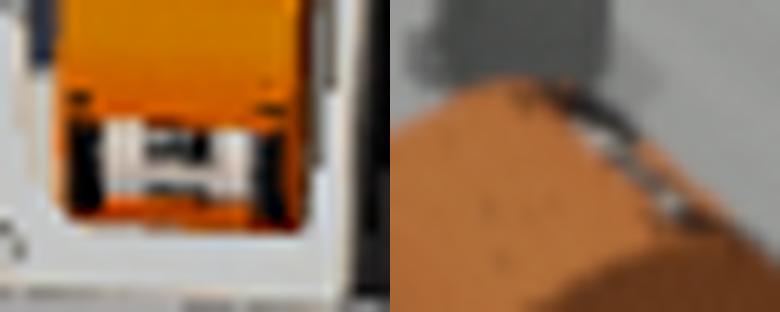

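The window centre is at about 38° of hood tilt. In the top view a plain white gap sits at row 188, with a "3"-like foot above it and the head of the 2 below it. So the wheel reads about 1.6 rad and needs about +0.9 rad. The axle is at about (0.485, -0.218, 0.07) with yaw -0.041. I will pinch about 26° before the top and carry it to about 26° past.

```bash
python3 -m pendant '[[1,80,-300,0,0.2],[1,80,-300,0,0.2],[1,80,-300,0,0.393],[1,80,-300,0,0.393],[1,80,-300,0,0.393],[1,80,-300,0,0.393],[1,80,-300,0,0.393],[1,204,-783,0,0.393],[1,204,-783,0,0.393],[1,204,-783,0,0.393],[1,204,-783,0,0.393],[1,204,-783,0,0.393],[1,204,-783,0,0.393],[1,204,-783,0,0.393],[1,204,-783,0,0.393],[1,204,-783,0,0.393],[1,204,-783,0,0.393],[1,204,-783,0,0.393],[1,204,-783,0,0.393],[1,204,-783,0,0.393]]'
```

```text
t: 2.17
tool_pos: [0.4692, -0.222, 0.2319]
ee_rot: [0.071, 3.137, -0.006]
contact_force: [1.4, 0.2, 0.9]
width: 0.0853
grasp_force: 0.0
```

```bash
python3 -m pendant '[[1,0,0,-40,0],[1,0,0,-80,0],[1,0,0,-110,0],[1,0,0,-110,0],[1,0,0,-110,0]]'
python3 - <<'E'
from h import *
np.set_printoptions(precision=4,suppress=True)
t=optics.camera("top"); s=optics.camera("side"); st=robot.read_state(); print(st["tool_pos"])
a=cv2.resize(t[150:260,310:420],None,fx=3.6,fy=3.6,interpolation=cv2.INTER_CUBIC)
b=cv2.resize(s[180:290,300:410],None,fx=3.6,fy=3.6,interpolation=cv2.INTER_CUBIC)
cv2.imwrite("pics/hov.png",np.hstack([a,b]))
print((proj("side",[st["tool_pos"]])-[300,180])*3.6+[396,0],(proj("top",[st["tool_pos"]])-[310,150])*3.6)
E
```

```text
t: 2.58
tool_pos: [0.4665, -0.2157, 0.1204]
ee_rot: [-0.066, -3.138, -0.003]
contact_force: [0.3, -0.5, -0.2]
width: 0.0851
grasp_force: 0.0
[ 0.4685 -0.2169  0.1229]
[[642.9933 196.4755]] [[259.4891 206.6376]]
```

View pics/hov.png

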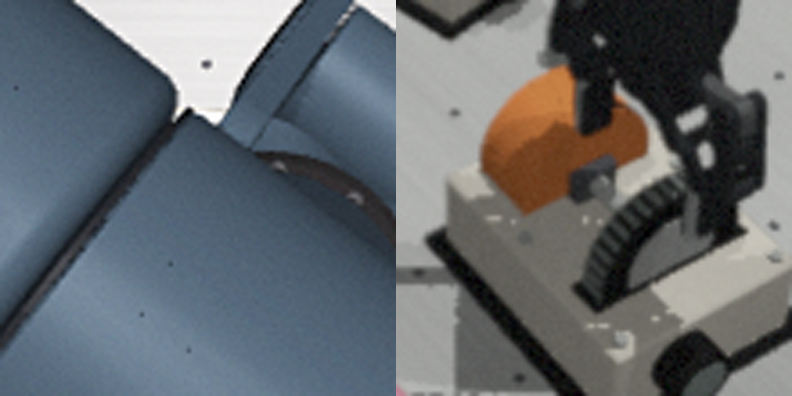

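The top view is blocked by the arm. The side crop shows the open fingers at (595,110) and (705,200) straddling the wheel, clear of the hood. Next I lower and close.

```bash
python3 -m pendant '[[1,0,0,-20,0],[1,0,0,-32,0],[1,0,0,-32,0],[0,0,0,-32,0],[0,0,0,-32,0],[0,0,0,-32,0],[0,0,0,-32,0],[0,0,0,-32,0],[0,0,0,-32,0],[0,0,0,-32,0],[0,0,0,-32,0],[0,0,0,-32,0]]'
```

```text
t: 3.68
tool_pos: [0.4675, -0.2163, 0.09]
ee_rot: [0.066, 3.14, -0.001]
contact_force: [-0.5, 0.8, 5.8]
width: 0.0152
grasp_force: 58.5
```

```bash
python3 -m pendant '[[0,2,0,1,0],[0,4,0,1.8,0],[0,8.2,-0.3,3.1,0],[0,12.6,-0.5,3.9,0],[0,16.9,-0.7,4.3,0],[0,16.9,-0.7,4.3,0]]';  python3 -m pendant '[[0,4.4,-0.2,-0.1,0],[0,8.8,-0.4,-0.6,0],[0,13.1,-0.5,-1.6,0],[0,17.2,-0.7,-3.1,0],[0,19.9,-0.8,-4.3,0],[0,19.9,-0.8,-4.3,0],[0,19.9,-0.8,-4.3,0]]'
```

```text
t: 4.18
tool_pos: [0.4766, -0.2164, 0.0923]
ee_rot: [-0.06, -3.123, -0.005]
contact_force: [-16.5, -9.0, 4.8]
width: 0.0151
grasp_force: 60.7
t: 4.77
tool_pos: [0.4989, -0.2175, 0.0896]
ee_rot: [-0.062, -3.13, -0.002]
contact_force: [-11.2, -4.8, 10.8]
width: 0.0153
grasp_force: 65.5
```

```bash
python3 -m pendant '[[1,0,0,0,0],[1,0,0,0,0],[1,0,0,0,0],[1,0,0,0,0],[1,0,0,0,0],[1,0,0,0,0],[1,0,0,30,0],[1,0,0,70,0],[1,0,0,110,0],[1,-10,40,110,0],[1,-20,80,110,0],[1,-30,120,110,0],[1,-40,160,110,0],[1,-60,240,110,0],[1,-80,320,110,0],[1,-80,320,110,0],[1,-80,320,110,0],[1,-80,320,110,0],[1,-80,320,110,0]]'
python3 - <<'E'
from h import *
t=np.mean([optics.camera("top").astype(float) for _ in range(4)],0)
np.save("t1.npy",t); t0=np.load("t0.npy")
w=[cv2.resize(np.rot90(q[178:202,328:358],2),None,fx=13,fy=13,interpolation=cv2.INTER_CUBIC) for q in (t0,t)]
cv2.imwrite("pics/win1.png",np.clip(np.hstack(w),0,255).astype(np.uint8))
print(t[182:196,334:354].mean(2).astype(int))
E
```

```text
t: 6.35
tool_pos: [0.4231, 0.1045, 0.1994]
ee_rot: [-0.057, -3.141, 0.0]
contact_force: [0.8, -0.3, -0.1]
width: 0.0855
grasp_force: 0.0
[[229 230 230 231 230 230 231 230 230 229 229 229 229 229 228 228 228 227
  228 227]
 [226 222 223 224 223 225 224 223 225 223 225 224 223 227 226 228 228 229
  230 228]
 [164  45  39  55  64 102  99 100 106 116 137 135 142 184 184 182 183 201
  224 232]
 [ 96  57   5  19  55 105 102  98  89  96  92  84  91  88  86  85  61  42
   96 229]
 [ 95  65  10  16  77 127 117  80  44  91  74  73  87 135 133 128   7   1
   43 166]
 [ 70  70  27  21 101 203 193 144  71  81  81  80 102 189 185 178  21   5
   45 171]
 [ 74  73  28  11  86 213 207 208 210 208 207 201 162 201 199 196  47   6
   47 175]
 [ 79  75  27  23 118 224 217 207 198 216 214 213 212 210 211 208  60   3
   46 171]
 [ 75  74  26  23 122 231 221 149  44 228 222 220 218 218 219 220  90   4
   41 153]
 [ 53  76  36  58 132 226 221 154  62 225 215 212 215 222 223 218  51   8
   39 155]
 [ 51  79  86 111 112 108 123 104  91 108  80  84 127 194 193 190  68  43
   54 155]
 [ 52  75  56  57  95 114 112 113 114 114 113 112 112 111 111 113 114  81
   87 155]
 [ 53  88 121 116 116 115 114 116 115 115 114 114 113 113 113 114 112  50
   65 155]
 [ 52 105 119 105 117 115 115 116 116 116 116 116 115 116 115 115 116 118
  118 155]]
```

View pics/win1.png

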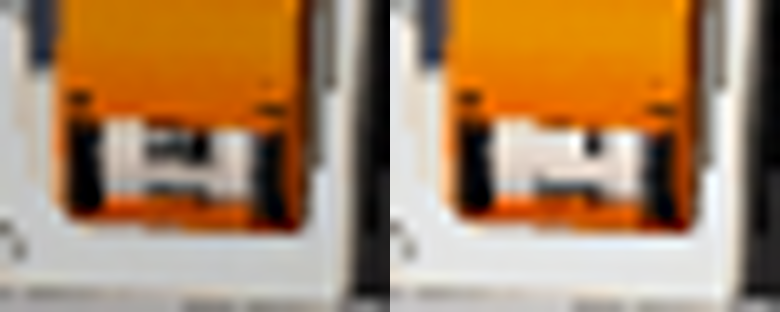

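The window now shows the stem of the 4 coming in from above (right crop, (593,145)) and the head of the 3 leaving below (565,185). The 3/4 gap is close to mid-window, so the wheel is at about 2.2 rad. About +0.31 rad remains. The first stroke gave 0.6 of the 0.9 commanded, so I command about 0.45 next.

```bash
python3 -m pendant '[[1,20,-80,0,0],[1,30,-160,0,0],[1,40,-240,0,0],[1,52,-319,0,0],[1,52,-319,0,0],[1,52,-319,0,0],[1,52,-319,0,0],[1,52,-319,0,0],[1,52,-319,0,0],[1,52,-319,-40,0],[1,52,-319,-80,0],[1,52,-319,-106.5,0],[1,52,-319,-106.5,0],[1,52,-319,-106.5,0]]'; python3 -m pendant '[[0,0,0,0,0],[0,0,0,0,0],[0,0,0,0,0],[0,0,0,0,0],[0,0,0,0,0],[0,0,0,0,0],[0,0,0,0,0],[0,0,0,0,0],[0,0,0,0,0]]';python3 -m pendant '[[0,3,0,0.4,0],[0,6,-0.2,0.9,0],[0,9.4,-0.4,1.1,0],[0,12.6,-0.5,0.9,0],[0,15.8,-0.6,0.5,0],[0,18.9,-0.8,0,0],[0,18.9,-0.8,0,0],[0,18.9,-0.8,0,0],[0,18.9,-0.8,0,0]]'
```

```text
t: 7.72
tool_pos: [0.4748, -0.2171, 0.0917]
ee_rot: [-0.069, -3.138, -0.003]
contact_force: [-0.7, -0.9, 0.6]
width: 0.085
grasp_force: 0.0
t: 8.47
tool_pos: [0.4764, -0.2167, 0.0938]
ee_rot: [0.066, 3.14, -0.001]
contact_force: [-1.7, 0.0, 5.0]
width: 0.0149
grasp_force: 58.4
t: 9.22
tool_pos: [0.4889, -0.2171, 0.0935]
ee_rot: [-0.061, -3.128, -0.003]
contact_force: [-13.7, -5.5, 13.3]
width: 0.0149
grasp_force: 61.7
```

```bash
python3 -m pendant '[[1,0,0,0,0],[1,0,0,0,0],[1,0,0,0,0],[1,0,0,0,0],[1,0,0,0,0],[1,0,0,0,0],[1,0,0,30,0],[1,0,0,70,0],[1,0,0,110,0],[1,-10,40,110,0],[1,-20,80,110,0],[1,-30,120,110,0],[1,-40,160,110,0],[1,-60,240,110,0],[1,-80,320,110,0],[1,-80,320,110,0],[1,-80,320,110,0],[1,-80,320,110,0],[1,-80,320,110,0]]'
python3 - <<'E'
from h import *
t=np.mean([optics.camera("top").astype(float) for _ in range(4)],0)
np.save("t2.npy",t); t0=np.load("t1.npy")
w=[cv2.resize(np.rot90(q[178:202,328:358],2),None,fx=13,fy=13,interpolation=cv2.INTER_CUBIC) for q in (t0,t)]
cv2.imwrite("pics/win2.png",np.clip(np.hstack(w),0,255).astype(np.uint8))
print(t[184:194,337:352].mean(2).astype(int))
E
```

```text
t: 10.8
tool_pos: [0.414, 0.1046, 0.2029]
ee_rot: [-0.056, -3.141, 0.0]
contact_force: [0.2, -0.1, 0.1]
width: 0.0855
grasp_force: 0.0
[[ 56  62 101  98  98 103 113 135 132 141 183 182 181 181 199]
 [ 20  55 103 101 100  91  93  91  85  92  86  84  85  61  40]
 [ 16  75 124 121 118 107 127 125 125 123 132 132 129   9   1]
 [ 18  99 202 194 181 128 194 191 188 186 184 185 179  22   3]
 [ 11  85 213 203 138  35 192 190 188 186 199 198 195  48   3]
 [ 22 117 222 213 148   0  50  88  76  96 215 212 207  61   2]
 [ 22 121 229 223 154  17 141 132  90  50 226 221 217  89   4]
 [ 58 129 224 219 158  66 231 230 220  53 223 225 218  49   8]
 [110 111 107 124 123  91 136 165 158  66 144 194 189  66  42]
 [ 59  95 113 112 113 113 111 111 112 113 112 111 113 114  79]]
```

View pics/win2.png

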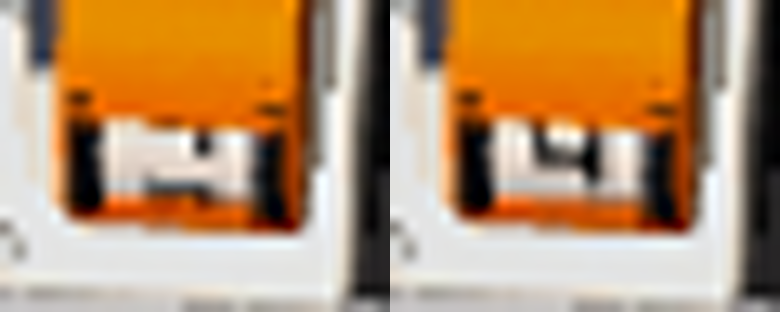

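The 4 now fills the window (right crop, crossbar (570,155)), with a little white below it and its top slightly clipped. It is about 0.07 rad short. The pads lag about 5 mm under load, so one more small stroke of 9 mm commanded is needed.

```bash
python3 -m pendant '[[1,20,-80,0,0],[1,30,-160,0,0],[1,45,-240,0,0],[1,66,-320,0,0],[1,66,-320,0,0],[1,66,-320,0,0],[1,66,-320,0,0],[1,66,-320,0,0],[1,66,-320,0,0],[1,66,-320,-40,0],[1,66,-320,-80,0],[1,66,-320,-109,0],[1,66,-320,-109,0],[1,66,-320,-109,0]]'; python3 -m pendant '[[0,0,0,0,0],[0,0,0,0,0],[0,0,0,0,0],[0,0,0,0,0],[0,0,0,0,0],[0,0,0,0,0],[0,0,0,0,0],[0,0,0,0,0],[0,0,0,0,0]]';python3 -m pendant '[[0,3,0,0.2,0],[0,6,-0.2,0.2,0],[0,9,-0.4,0,0],[0,9,-0.4,0,0],[0,9,-0.4,0,0],[0,9,-0.4,0,0]]'
```

```text
t: 12.17
tool_pos: [0.4795, -0.2179, 0.0926]
ee_rot: [-0.069, -3.137, -0.004]
contact_force: [0.1, -0.1, 0.2]
width: 0.0854
grasp_force: 0.0
t: 12.92
tool_pos: [0.4814, -0.2169, 0.095]
ee_rot: [0.066, 3.14, 0.0]
contact_force: [0.3, 2.7, 5.9]
width: 0.0148
grasp_force: 59.0
t: 13.42
tool_pos: [0.4842, -0.2169, 0.0949]
ee_rot: [-0.062, -3.129, -0.004]
contact_force: [-13.7, -2.0, 16.4]
width: 0.0152
grasp_force: 60.7
```

```bash
python3 -m pendant '[[1,0,0,0,0],[1,0,0,0,0],[1,0,0,0,0],[1,0,0,0,0],[1,0,0,0,0],[1,0,0,0,0],[1,0,0,30,0],[1,0,0,70,0],[1,0,0,110,0],[1,-10,40,110,0],[1,-20,80,110,0],[1,-30,120,110,0],[1,-40,160,110,0],[1,-60,240,110,0],[1,-80,320,110,0],[1,-80,320,110,0],[1,-80,320,110,0],[1,-80,320,110,0],[1,-80,320,110,0]]'
python3 - <<'E'
from h import *
t=np.mean([optics.camera("top").astype(float) for _ in range(4)],0)
np.save("t3.npy",t); t0=np.load("t2.npy")
w=[cv2.resize(np.rot90(q[178:202,328:358],2),None,fx=13,fy=13,interpolation=cv2.INTER_CUBIC) for q in (t0,t)]
cv2.imwrite("pics/win3.png",np.clip(np.hstack(w),0,255).astype(np.uint8))
print(t[184:194,337:352].mean(2).astype(int))
E
```

```text
t: 15.0
tool_pos: [0.409, 0.1042, 0.2039]
ee_rot: [-0.056, -3.141, 0.0]
contact_force: [0.4, 0.3, 1.5]
width: 0.0854
grasp_force: 0.0
[[ 55  62 100  97  99 103 113 133 133 140 181 181 180 180 199]
 [ 19  56 107 103 102  92  94  92  85  92  85  85  83  61  41]
 [ 16  79 152 134 118  88 128 124 124 123 131 131 128   9   2]
 [ 17  99 200 189 128  49 187 182 188 187 183 184 179  22   3]
 [ 13  84 213 203 139  16 134 137 184 184 202 199 194  46   3]
 [ 20 116 221 213 148   4  98  87  36  44 216 211 206  59   3]
 [ 22 123 230 222 166  55 236 227 169  48 217 221 218  90   3]
 [ 56 129 221 221 214  90 223 223 215  85 179 224 218  48   9]
 [111 111 105 121 123 125 132 162 162 166 194 193 188  67  42]
 [ 58  95 113 111 111 111 111 110 110 111 110 111 112 114  79]]
```

View pics/win3.png

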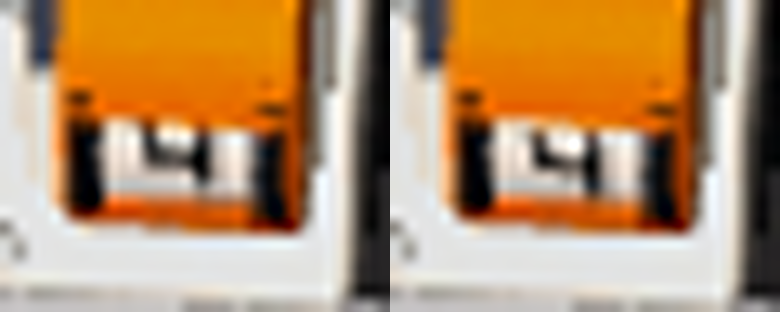

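The 4 now stands whole in the window with white above it. Its top edge (26.5°) and bottom edge (51.6°) centre at 39°, against a window centre of about 38.8°. Last, a quick numeric check that the objective and the blue changer are unchanged, then I hand in.

Run:
```python
from h import *
s=optics.camera("side").astype(float); s0=np.load("s0.npy"); t=np.load("t3.npy"); t0=np.load("t0.npy")
def c(im,x0,x1,y0,y1,f):
    m=cv2.inRange(np.clip(im,0,255).astype(np.uint8)[y0:y1,x0:x1],*f); y,x=np.nonzero(m); return len(x),x.mean()+x0,y.mean()+y0
g=((0,0,0),(135,135,135))
for n,a,b,r in(("obj side",s0,s,(338,358,176,198)),("obj top",t0,t,(286,306,156,176)),("blue wheel side",s0,s,(300,338,126,164))): print(n,c(a,*r,g),c(b,*r,g))
st=robot.read_state(); print(st["t"],st["contact_force"])
```

```text
obj side (252, np.float64(347.75396825396825), np.float64(189.3373015873016)) (246, np.float64(347.6138211382114), np.float64(189.40650406504065))
obj top (162, np.float64(295.6111111111111), np.float64(167.25925925925927)) (152, np.float64(295.57894736842104), np.float64(167.5065789473684))
blue wheel side (920, np.float64(316.84565217391304), np.float64(142.83913043478262)) (907, np.float64(316.8985667034179), np.float64(142.79162072767366))
15.25 [-0.18456838  0.33861731 -0.6143631 ]
```

```bash
python3 -c "
from workcell import robot
print(robot.finish_job())"
```

```text
the job is handed in; nothing more can be done
None
```

The orange-hooded changer's wheel now shows the 4 in the middle of its window, the blue changer and the objective show no change in the camera check, and the job was handed in at about 15 s with the gripper clear of everything.

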